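# Make ready to dispense: close up the warm plate and hold the pipettor over its dish

## Robot

A 7-joint arm with a two-finger parallel gripper is mounted at the origin on the work surface. World frame = base frame: x ahead of the robot, y to its left, z up, the work surface at z = 0. Lengths are in mm, angles in rad, forces in N, time in s.
With the tool pointing down it reaches from about 425 to 975 mm from the base axis. Payload 16.7 kg.
Tool frame: the origin (TCP) lies at the very end of the fingers, on their centre line; the grasp point (between the pads) lies 19 mm behind it; x points along the fingers, z is the direction in which the jaws open and shut, and the axes are right-handed (so a half turn about x gives the same grasp; the last joint's range is limited). The gripper opens to 85 mm and grips with 20 to 120 N. Pads are 22 mm wide; open, the fingers measure 114 mm over their backs; the gripper's body (76 mm by 85 mm) begins 54 mm behind the grasp point. The pads swing forward as they close: fully open they stand 13 mm farther back than shut.
Start: joints at [1.02, 0.426, 0.074, 1.606, -0.034, 1.111, -0.067], TCP at [263.942, -621.217, 231.302] pointing down, gripper open.
Joint ranges: [-2.85, 2.85], [-0.5, 2.14], [-1.23, 1.37], [0.21, 2.46], [-1.02, 4.16], [0.16, 2.05], [-2.73, 2.73]. Speed limits (rad/s): [1.89, 1.89, 2.39, 2.39, 3.01, 3.01, 3.01].

## Interface

Orientations are given as a rotation vector (axis times angle).
In Python, from cell import monitor, read_camera, order, find_in, silhouettes, place_of gives the robot as it stands.
- The arm moves only by the tool arm_command, never from a script. Its argument "deltas" is one flat list of numbers, 7 for each row, row after row: the closure, from 0 (fully open) to 1 (shut), then the shift along the tool's x, y, z in mm, then the turn, a rotation vector about the tool's x, y, z in degrees. A call has 1 to 20 rows; each row shifts and turns the commanded pose from where the row before left it, along the tool's axes as they then stand; what a row does not reach is not made up. A row lasts 1/12 s, in which the tool goes at most 41.7 mm and 7.16 degrees, less where a joint would pass 70% of its speed; a pose out of reach is approached as far as the arm can. A call is refused whole if a number of a shift passes 41.7 or a number of a turn 7.16, either way. A call with a gripper value outside its range is refused whole. The fingers move at their own pace and stop on an object; the grip force is fixed at half the most. Time passes only in rows, so rows that do not move let the fingers close. It gives the time, the measured TCP pose, the force and the opening at its end, in the units of the state.
- monitor.state(): the state, without advancing time (a new reading comes with each control period).
- read_camera(name): name is "scene" or "side" or "wrist"; returns a dict with "image" (384x512x3 uint8, red, green, blue), "fx", "fy", "cx", "cy" (pixels), "cam_to_world" (4x4, takes a point from camera to world coordinates); the wrist camera has in their place "mount" (4x4, takes a point from camera to tool coordinates, whose origin is the TCP and whose axes are the tool frame's). Camera axes: x right, y down, z forward; pixel columns grow to the right and rows downward; lengths in mm; the calibration is good to about 2 mm. A picture is of the moment at which its call begins: read the wrist's pose just before it. There is no depth.
- order.finish_job(): hands the job in, once; it reports no verdict.
Trained networks look in a picture, given as the dict that the camera call returned (one of the last four; its "shot" number tells which), for a name from the list of things; names that differ only in an ending like _2 or _b are one class to them, and where a whole thing is asked for, a point or a joint stands for the part that bears it (a point fixed in the world has none). Each returns a list of dicts, best first, with "score" (0 to 1); they miss things now and then, are a little off and sometimes report something else, mostly with a low value. They report only what shows in the picture. A call takes as long as a camera call.
- find_in(label, picture): "point" ([row, column] in pixels, amid what is visible of it).
- silhouettes(label, picture): "mask" (384x512 bool, what is visible of it) and "point" ([row, column] in pixels, amid what is visible of it).
- place_of(label, picture): "point" ([row, column] in pixels: a listed point, or the origin of a listed thing).
The state is a dict: "time": time; "joints": joint angles; "dq": joint speeds; "effort": joint torques, N m; "eef_pos": TCP position; "orientation": TCP orientation; "ft_force": force on the tool from outside, world axes, zero at the start; "ft_torque": the same for the moment, N m; "opening": opening from 0.0 (shut) to 1.0 (fully open).
Only numpy, scipy, OpenCV 4.12 (cv2) and the standard library are available. Lean on these libraries where they do the work, as an engineer would, in place of code of your own. Each camera call takes 0.05 s, during which the arm holds its last target. There are 200 camera calls.

## Task

Slide the loose aluminium plate with the open dish in it up against the fixed heated stage until the gap is closed and the two sit flush along the whole joint, with the dish still seated in its recess. Then draw the hand pipettor out of the grey block, lean it over to about half-way between upright and level, tip down, and finish while still holding it like that: the tip over the middle of that open dish, about a finger's width above its rim, the pipettor resting on nothing. Leave the other ware where it is.

Things in the scene. Friction and masses are not known exactly. Their poses are not given: they have to be found in the camera images.
- stage: Heated stage, fixed: a plain aluminium block 120 (x) by 110 (y) by 30 mm high, with a white control strip (34 mm deep, 42 mm high) along its +x end. Origin at the centre of the aluminium block's underside, on the bench; x and y along its sides. The loose plate is butted against its flat -y side, 55 mm from the origin.
- plate_mid (a point): Loose aluminium plate, 100 (x) by 90 (y) by 30 mm high, 0.6 kg, on the bench at the stage's -y side, 20 to 70 mm off, turned a little. Point at its centre, 15 mm above the bench; axes along its sides. Its +y side (45 mm from the point) faces the stage; its -y side (45 mm) is free to push on. A round recess in the middle of its top, 61 mm wide, 6 mm deep, holds the open dish.
- joint_near (a point): Point on the loose plate's +y side, 5 mm from the corner at the plate's -x end, half-way up; axes as the plate's.
- joint_far (a point): Point on the loose plate's +y side, 5 mm from the corner at the plate's +x end, half-way up; axes as the plate's.
- dish_place (a point): Point fixed to the loose plate: where the centre of the rim of the dish is when the dish is properly seated, 38 mm above the plate's underside, in the middle of the plate.
- dish_rim (a point): Open round dish of clear plastic, 58 mm across, 14 mm high, 20 g, seated loosely in the recess of the loose plate. The point is the centre of its rim, at its top: 38 mm above the bench when seated; z up.
- block: Grey holder block, fixed to the bench: 186 (x) by 46 (y) by 66 mm high, with four round holes 19 mm wide and 62 mm deep in a row along its x axis, at x = -69, -23, 23 and 69 mm. Origin at the centre of its underside; z up. The pipettor and two tubes stand in three of the holes, in any order.
- pipettor_mid (a point): Hand pipettor, tall, in the block, 128 mm long, 60 g: black barrel 15 mm across, 49 mm long; below it a grey collar, 24 mm across, 5 mm thick, resting on the block; below that a thin nose and clear tip, 58 mm, in the hole; white button on top. Point on its axis, 89 mm from the tip's end, 26 mm above the barrel's foot, 97 mm above the bench. z along the axis, away from the tip; 2 mm of play.
- pipettor_tip (a point): The lower end of the pipettor's thin clear tip, on its axis, 89 mm below the barrel's middle point; z along the axis, away from the tip. As it stands it is 8 mm above the bench, inside the hole.
- tube_a_cap (a point): Top of the white cap of a capped clear tube standing in the block: tube 16 mm across, cap 18 mm, 72 mm long, top 76 mm above the bench. To be left alone.
- tube_b_cap (a point): Top of the white cap of a second such tube in the block. To be left alone.
- closed_dish: Closed clear dish 58 mm across, 15 mm high, lying on the heated stage. Origin at the centre of its underside. To be left alone.
- dish_stack: Stack of four closed clear dishes, 89 mm across, 62 mm high, on the bench. Origin at the centre of its underside. To be left alone.
- pipette_rest: Bent-wire rest 115 by 155 by 42 mm with two glass pipettes with red rubber teats lying across it along its x (overall about 200 mm). Origin at the centre of its foot. To be left alone.
- tip_box: Box of pipette tips, grey with a clear lid, 85 (x) by 120 (y) by 72 mm high. Origin at the centre of its underside. To be left alone.
- beaker: Clear plastic beaker, 70 mm across at the rim, 85 mm high. Origin at the centre of its underside. To be left alone.

How it is judged (in metres and radians):
On the way, in this order (a step that is already met when the one before it is completed fails the run):
1. the loose plate sits flush against the heated stage, the dish seated in it (y of each of joint_near, joint_far in the frame of stage above -0.0578 m and x of plate_mid in the frame of stage between -0.03 and 0.03 m and distance between dish_rim and dish_place below 0.006 m), for 0.3 s.
2. the pipettor is drawn right out of the block, its tip above the block's top (z of pipettor_tip in the frame of block above 0.07 m and contact force between pipettor and the fingers above 0.5 N), for 0.2 s.
At the end, for the whole second after the job is handed in: Plate within 3 mm of the stage along the joint (30 mm sideways), dish within 6 mm of its seat; pipettor held still in the fingers, 31 to 59 degrees off upright, tip down, its end within 15 mm of the dish's centre line and 4 to 40 mm above its rim, clear of dish, plate, stage and block (all of step 1 and angle between pipettor_tip's own z axis and vertical between 0.54 and 1.03 rad and horizontal distance between pipettor_tip and dish_rim below 0.015 m and z of pipettor_tip in the frame of dish_rim between 0.004 and 0.04 m and contact force between pipettor and the fingers above 1 N and linear speed of pipettor below 0.03 m/s and contact force between pipettor and dish below 0.05 N and contact force between pipettor and plate below 0.05 N and contact force between pipettor and block below 0.05 N and contact force between pipettor and stage below 0.05 N); the arm keeps its last pose, push and grip.
It fails at once if the dish is knocked out of its recess (distance between dish_rim and dish_place above 0.015 m).
It fails at once if a capped tube in the block is shifted by more than 15 mm (distance of any of tube_a_cap, tube_b_cap from where it was at the start of the episode above 0.015 m).
It fails at once if the closed dish on the stage or the stack of dishes is shifted by more than 15 mm (distance of any of closed_dish, dish_stack from where it was at the start of the episode above 0.015 m).
It fails at once if the wire pipette rest, the tip box or the beaker is shifted by more than 15 mm (distance of any of pipette_rest, tip_box, beaker from where it was at the start of the episode above 0.015 m).
It also fails if it takes over 56 s, if anything falls off the work surface, if the arm or the gripper's body presses on something with over 40 N, if the wrist force passes 120 N, or if a joint passes its speed limit or range.

## Working session

There is one attempt and no reset: what is moved stays moved. The work goes in short steps, Python scripts to look and compute and a tool call to move; the robot and the scene stay as the last step left them, time stands still between calls to the robot, and variables do not carry over. Pictures are saved under pics/ and viewed, about 8 in all and at most 12, crops included, and the job is handed in when it is done.

Besides the shell and the picture viewer there is one more tool, called as a command line: name --argument value ..., lists and objects as JSON in quotes. arm_command: Moves the arm, as the interface text tells. Its arguments: {"type":"object","properties":{"deltas":{"type":"array","items":{"type":"number"}}},"required":["deltas"]}

```bash
mkdir -p pics; ls
cat > h.py <<'E'
import numpy as np, cv2
from scipy.spatial.transform import Rotation as R
from cell import monitor, read_camera, order, find_in, silhouettes, place_of
def cam(name):
    s=monitor.state(); p=read_camera(name)
    if name=="wrist":
        T=np.eye(4); T[:3,:3]=R.from_rotvec(s["orientation"]).as_matrix(); T[:3,3]=s["eef_pos"]
        p["T"]=T@np.array(p["mount"])
    else: p["T"]=np.array(p["cam_to_world"])
    return p
def ray(p,rc):
    d=p["T"][:3,:3]@np.array([(rc[1]-p["cx"])/p["fx"],(rc[0]-p["cy"])/p["fy"],1.])
    return p["T"][:3,3],d/np.linalg.norm(d)
def onz(p,rc,z):
    o,d=ray(p,rc); return o+d*(z-o[2])/d[2]
def pix(p,X):
    q=np.linalg.inv(p["T"])@np.append(X,1.); return np.array([p["fy"]*q[1]/q[2]+p["cy"],p["fx"]*q[0]/q[2]+p["cx"]])
def save(p,n): cv2.imwrite(f"pics/{n}.png",cv2.cvtColor(p["image"],cv2.COLOR_RGB2BGR))
E
python3 - <<'E'
from h import *
np.set_printoptions(precision=1,suppress=True)
s=monitor.state();print(s)
print(R.from_rotvec(s["orientation"]).as_matrix())
Z=dict(stage=0,plate_mid=15,joint_near=15,joint_far=15,dish_rim=38,block=0,pipettor_mid=97,tube_a_cap=76,closed_dish=30,dish_stack=0,pipette_rest=0,tip_box=0,beaker=0)
ims=[]
for c in ["scene","side"]:
    p=cam(c); ims.append(p["image"]); print(c,p["T"],p["fx"])
    for k,z in Z.items():
        for r in place_of(k,p)[:2]: print(k,round(r["score"],2),np.array(r["point"]),onz(p,r["point"],z))
p=cam("wrist"); ims.append(p["image"]); print(p["mount"])
im=np.vstack([np.hstack(ims[:2])]); cv2.imwrite("pics/a.png",cv2.resize(im[:,:,::-1],(800,300)))
save(dict(image=ims[0]),"scene"); save(p,"wrist0")
E
```

```text
pics
{'time': 0.0, 'joints': array([ 1. ,  0.4,  0.1,  1.6, -0. ,  1.1, -0.1]), 'dq': array([-0., -0.,  0.,  0.,  0., -0., -0.]), 'effort': array([ -0. , -95. ,   3.8, -46.4,   0. ,   0. ,   0. ]), 'eef_pos': array([ 263.8, -620.9,  230.6]), 'orientation': array([ 0.9,  1.4, -0.9]), 'ft_force': array([-0. , -0.5,  0.1]), 'ft_torque': array([ 0. ,  0. , -0.1]), 'opening': 0.9984217129134344}
[[-0.   0.9  0.4]
 [ 0.   0.4 -0.9]
 [-1.  -0.  -0. ]]
scene [[  -0.3    0.7   -0.6 1267.1]
 [   0.9    0.3   -0.2  182.1]
 [   0.    -0.6   -0.8 1037.6]
 [   0.     0.     0.     1. ]] 457.3717308133641
stage 0.8 [254.  381.9] [586.7 294.6   0. ]
stage 0.72 [255.  185.1] [ 764. -185.    0.]
plate_mid 0.88 [248.5 328.1] [627.9 159.   15. ]
plate_mid 0.52 [289.7 266.2] [791.7  46.1  15. ]
joint_near 0.72 [237.  349.8] [574.3 204.2  15. ]
joint_near 0.61 [266.6 341.8] [667.3 204.4  15. ]
joint_far 0.96 [264.1 343.4] [659.  206.6  15. ]
dish_rim 0.86 [238.8 332.6] [610.3 163.4  38. ]
dish_rim 0.58 [153.  156.4] [ 498.2 -398.4   38. ]
block 0.94 [194.9 228.5] [ 543.6 -152.5    0. ]
block 0.35 [263.8 3
[... 787 characters left out ...]
167.9] [654.5 200.3  15. ]
dish_rim 0.6 [261.3 195.4] [611.9 153.8  38. ]
block 0.92 [199.5 296. ] [ 552.2 -155.3    0. ]
block 0.46 [158.7 243.1] [ 759. -201.    0.]
pipettor_mid 0.69 [163.3 270. ] [ 624.1 -142.5   97. ]
pipettor_mid 0.46 [264.2 195.9] [572.4 185.   97. ]
tube_a_cap 0.6 [184.3 327.9] [ 480.7 -180.1   76. ]
closed_dish 0.84 [323.4 154.6] [582.7 306.4  30. ]
closed_dish 0.7 [263.3 196.1] [611.7 153.2  30. ]
dish_stack 0.75 [212.1 178. ] [769.8  51.1  -0. ]
dish_stack 0.29 [293.4 200.8] [568.4 191.8   0. ]
beaker 0.94 [153.6 373.5] [ 470.5 -429.4    0. ]
[[   0.    -0.3    1.  -142.9]
 [   0.    -1.    -0.3   69.1]
 [   1.     0.     0.    -0.3]
 [   0.     0.     0.     1. ]]
```

View pics/scene.png

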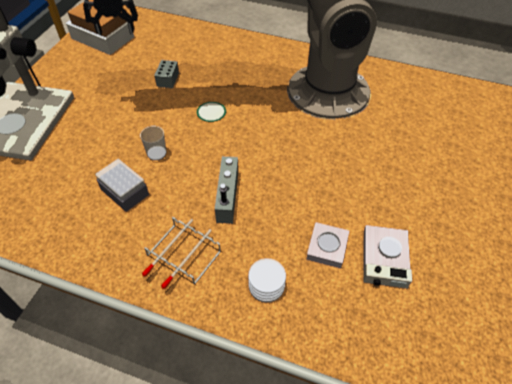

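View pics/a.png

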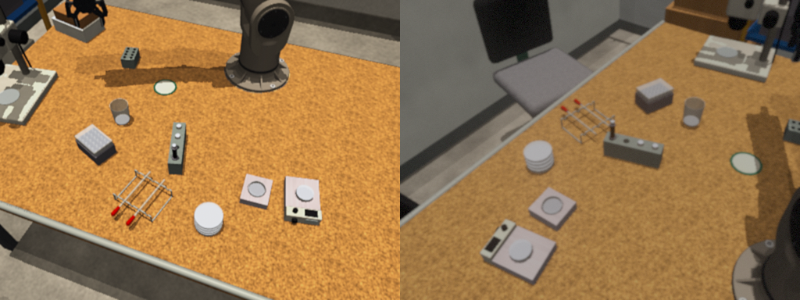

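The scene view shows the loose plate at about (245,328), the stage at (255,388), and the block at (190,228). The pipettor stands near the block's +x end. I'll move to a wrist view above the plate and stage.

```bash
cat >> h.py <<'E'
def Tm(yaw,pos):
    z=np.array([np.cos(yaw),np.sin(yaw),0]); x=np.array([0,0,-1.]); T=np.eye(4)
    T[:3,:3]=np.stack([x,np.cross(z,x),z],1); T[:3,3]=pos; return T
def cur():
    s=monitor.state(); T=np.eye(4); T[:3,:3]=R.from_rotvec(s["orientation"]).as_matrix(); T[:3,3]=s["eef_pos"]; return T
def screw(T1,n,T0=None):
    "equal rows of one screw motion from T0 (now) to T1"
    from scipy.linalg import logm
    X=np.linalg.inv(cur() if T0 is None else T0)@T1; L=np.real(logm(X))/n
    E=np.real(__import__('scipy.linalg',fromlist=['expm']).expm(L))
    return np.round(np.r_[E[:3,3],np.degrees(R.from_matrix(E[:3,:3]).as_rotvec())],2)
np.set_printoptions(precision=2,suppress=True)
E
python3 - <<'E'
from h import *
print(screw(Tm(0,[600,200,280]),26));
E
```

```text
[-1.87 35.29 -7.84 -2.58 -0.   -0.  ]
```

arm_command --deltas '[0,-1.9,35.3,-7.8,-2.58,0,0,0,-1.9,35.3,-7.8,-2.58,0,0,0,-1.9,35.3,-7.8,-2.58,0,0,0,-1.9,35.3,-7.8,-2.58,0,0,0,-1.9,35.3,-7.8,-2.58,0,0,0,-1.9,35.3,-7.8,-2.58,0,0,0,-1.9,35.3,-7.8,-2.58,0,0,0,-1.9,35.3,-7.8,-2.58,0,0,0,-1.9,35.3,-7.8,-2.58,0,0,0,-1.9,35.3,-7.8,-2.58,0,0,0,-1.9,35.3,-7.8,-2.58,0,0,0,-1.9,35.3,-7.8,-2.58,0,0,0,-1.9,35.3,-7.8,-2.58,0,0]'

```text
time: 2.53
eef_pos: [556.5, -259.8, 256.2]
orientation: [0.456, 1.522, -0.456]
ft_force: [-0.2, -0.5, 0.0]
opening: 1.001
```

Run:
```python
from h import *
p=cam("wrist"); save(p,"w1"); print(cur(),p["fx"])
for k,z in dict(pipettor_mid=97,tube_a_cap=76,block=66).items():
    for r in place_of(k,p)[:3]: print(k,round(r["score"],2),np.array(r["point"]),onz(p,r["point"],z if k!="block" else 0))
print(screw(Tm(0,[600,200,280]),13))
```

```text
[[   0.      0.54    0.84  559.97]
 [   0.      0.84   -0.54 -251.73]
 [  -1.      0.      0.    256.77]
 [   0.      0.      0.      1.  ]] 279.8732211734235
pipettor_mid 0.82 [ 40.4 244.3] [ 618.34 -138.44   97.  ]
pipettor_mid 0.4 [114.4 189.9] [ 531.95 -164.92   97.  ]
block 0.66 [ 98.8 212.2] [ 549.61 -153.4     0.  ]
[-1.83 35.22 -7.82 -2.56  0.   -0.  ]
```

View pics/w1.png

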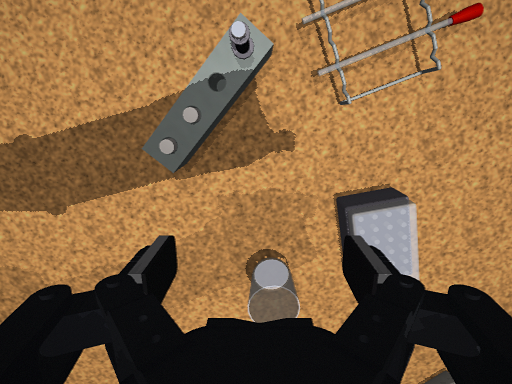

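The pipettor stands in the block's end hole at about (40,243). The hole next to it is empty, and the tubes are at (115,190) and (146,167). I'll carry on to the plate.

arm_command --deltas '[0.3,-1.8,35.2,-7.8,-2.56,0,0,0.3,-1.8,35.2,-7.8,-2.56,0,0,0.3,-1.8,35.2,-7.8,-2.56,0,0,0.3,-1.8,35.2,-7.8,-2.56,0,0,0.3,-1.8,35.2,-7.8,-2.56,0,0,0.3,-1.8,35.2,-7.8,-2.56,0,0,0.3,-1.8,35.2,-7.8,-2.56,0,0,0.3,-1.8,35.2,-7.8,-2.56,0,0,0.3,-1.8,35.2,-7.8,-2.56,0,0,0.3,-1.8,35.2,-7.8,-2.56,0,0,0.3,-1.8,35.2,-7.8,-2.56,0,0,0.3,-1.8,35.2,-7.8,-2.56,0,0,0.3,-1.8,35.2,-7.8,-2.56,0,0,0.3,0,0,0,0,0,0,0.3,0,0,0,0,0,0]'

```text
time: 3.98
eef_pos: [600.6, 199.6, 279.4]
orientation: [0.001, 1.571, -0.001]
ft_force: [0.6, -1.0, -1.3]
opening: 0.702
```

Run:
```python
from h import *
p=cam("wrist"); save(p,"w2"); print(cur())
for k,z in dict(stage=0,plate_mid=15,joint_near=15,joint_far=15,dish_rim=38,closed_dish=30).items():
    for r in place_of(k,p)[:2]: print(k,round(r["score"],2),np.array(r["point"]),onz(p,r["point"],z))
for k in ["stage","plate_mid"]:
    for r in silhouettes(k,p)[:1]:
        m=r["mask"].astype(np.uint8); c=max(cv2.findContours(m,0,2)[0],key=cv2.contourArea)
        print(k,r["score"],m.sum(),cv2.approxPolyDP(c,8,True)[:,0,::-1].tolist())
```

```text
[[ -0.     0.     1.   601.15]
 [ -0.     1.    -0.   197.64]
 [ -1.    -0.    -0.   279.18]
 [  0.     0.     0.     1.  ]]
plate_mid 0.98 [191.7 269.9] [616.27 151.58  15.  ]
joint_near 0.69 [164.1 239.2] [570.63 193.93  15.  ]
joint_far 0.56 [157.9 299.7] [659.4  203.07  15.  ]
dish_rim 0.56 [195.5 271.5] [617.73 152.54  38.  ]
closed_dish 0.64 [193.6 275.4] [623.75 153.02  30.  ]
closed_dish 0.6 [ 83.8 248.1] [585.58 303.56  30.  ]
stage 0.77 9048 [[26, 310], [55, 192], [138, 212], [115, 323]]
plate_mid 0.77 2992 [[161, 305], [162, 238], [222, 240], [220, 305]]
```

View pics/w2.png

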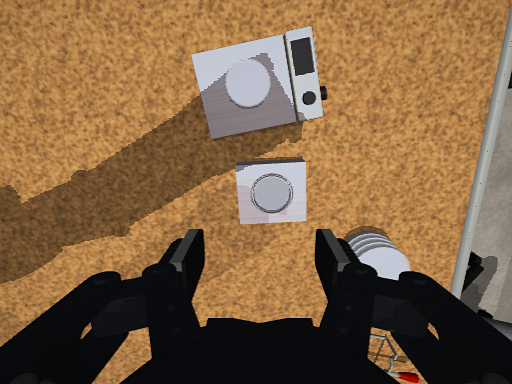

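The stage's near edge runs from (138,212) to about (121,298). The plate's top corners are near (166,236), (163,305), (220,306) and (224,239), and the dish is at (193,271).

Run:
```python
from h import *
p=cam("wrist"); im=p["image"]
print("stage",[onz(p,q,30)[:2].round(0) for q in [(138,212),(121,298),(55,192),(37,284)]])
print("plate",[onz(p,q,30)[:2].round(0) for q in [(166,236),(163,305),(220,306),(224,239)]])
a=cv2.resize(im[20:235,180:335],None,fx=3.7,fy=2.7*0+3.7*0.74*1,interpolation=cv2.INTER_CUBIC)
a=cv2.resize(im[25:235,180:340],None,fx=2.8,fy=2.8,interpolation=cv2.INTER_CUBIC)
cv2.imwrite("pics/c.png",a[:,:,::-1])
```

```text
stage [array([535., 232.]), array([654., 254.]), array([515., 337.]), array([632., 357.])]
plate [array([568., 192.]), array([665., 196.]), array([671., 110.]), array([570., 103.])]
```

View pics/c.png

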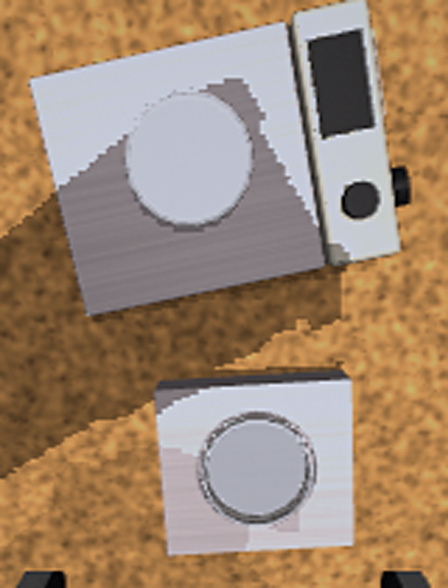

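Run:
```python
from h import *
p=cam("wrist")
f=lambda L:np.array([onz(p,(25+y/2.8,180+x/2.8),30)[:2] for x,y in L])
S=f([(90,315),(325,265),(290,23),(32,79)]); P=f([(157,390),(352,379),(353,545),(168,554)])
for n,Q in (("S",S),("P",P)):
    e=np.roll(Q,-1,0)-Q; print(n,Q,np.linalg.norm(e,axis=1),np.degrees(np.arctan2(e[:,1],e[:,0]))-np.array([0,90,180,-90]),Q.mean(0))
```

```text
S [[535.49 232.5 ]
 [650.78 256.1 ]
 [631.6  361.5 ]
 [514.22 338.92]] [117.67 107.13 119.54 108.53] [  11.57   10.31 -349.11   11.31] [583.02 297.26]
P [[567.62 194.89]
 [666.25 200.22]
 [670.59 110.4 ]
 [571.25 105.5 ]] [98.77 89.93 99.46 89.46] [   3.09 -177.24 -357.18  182.32] [618.93 152.75]
```

Run:
```python
from h import *
a=np.radians(2.85); b=np.radians(11)
rot=lambda t,v:np.array([[np.cos(t),-np.sin(t)],[np.sin(t),np.cos(t)]])@v
pc=np.array([618.9,152.8]); sc=np.array([583,297.3])
pos=lambda c,t,y,z:Tm(t,np.r_[c+rot(t,np.array([0,y])),z])
T1=pos(pc,a,-83,60); T2=pos(pc,a,-83,10); T3=pos(pc,a,-57,10); T4=pos(sc+rot(b,np.array([6,-100])),b,-57,10)
print(T1[:3,3],T4[:3,3],screw(T1,9),screw(T2,3,T1),screw(T3,4,T2),screw(T4,12,T3))
```

```text
[623.03  69.9   60.  ] [618.85 144.33  10.  ] [ 24.39 -14.32   2.17  -0.34   0.    -0.  ] [16.67  0.    0.   -0.    0.    0.  ] [ 0.   6.5  0.  -0.   0.   0. ] [ 0.    4.04  0.22 -0.68  0.    0.  ]
```

arm_command --deltas '[0.3,24.4,-14.3,2.2,-0.32,0,0,0.3,24.4,-14.3,2.2,-0.32,0,0,0.3,24.4,-14.3,2.2,-0.32,0,0,0.3,24.4,-14.3,2.2,-0.32,0,0,0.3,24.4,-14.3,2.2,-0.32,0,0,0.3,24.4,-14.3,2.2,-0.32,0,0,0.3,24.4,-14.3,2.2,-0.32,0,0,0.3,24.4,-14.3,2.2,-0.32,0,0,0.3,24.4,-14.3,2.2,-0.32,0,0,0.3,16.7,0,0,0,0,0,0.3,16.7,0,0,0,0,0,0.3,16.7,0,0,0,0,0,0.3,0,0,0,0,0,0,0.3,0,5,0,0,0,0,0.3,0,5,0,0,0,0,0.3,0,4,0,0,0,0,0.3,0,4,0,0,0,0,0.3,0,4,0,0,0,0,0.3,0,4,0,0,0,0,0.3,0,0,0,0,0,0]'

```text
time: 6.2
eef_pos: [621.9, 97.3, 10.2]
orientation: [-0.038, 1.57, 0.038]
ft_force: [-1.2, -0.3, -0.5]
opening: 0.703
```

Run:
```python
from h import *
p=cam("wrist"); save(p,"w3"); print(cur(),monitor.state()["ft_force"])
```

```text
[[  0.    -0.05   1.   621.98]
 [  0.     1.     0.05  96.84]
 [ -1.     0.     0.    10.04]
 [  0.     0.     0.     1.  ]] [-0.66  0.08  0.14]
```

View pics/w3.png

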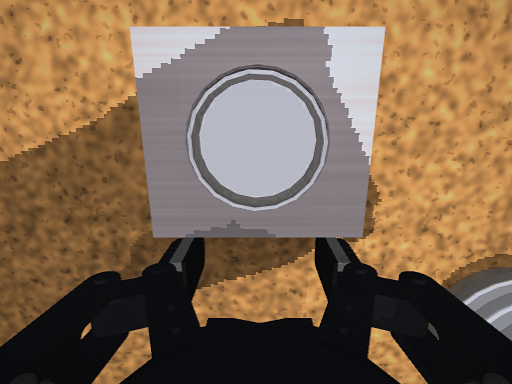

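The plate edge at row 237 is square to the two fingertips and centred on them, and they are just about touching it. Now I'll push.

arm_command --deltas '[0.3,0,3,0.2,-0.6,0,0,0.3,0,4,0.2,-0.7,0,0,0.3,0,4,0.2,-0.7,0,0,0.3,0,4,0.2,-0.7,0,0,0.3,0,4,0.2,-0.7,0,0,0.3,0,4,0.2,-0.7,0,0,0.3,0,4,0.2,-0.7,0,0,0.3,0,4,0.2,-0.7,0,0,0.3,0,4,0.2,-0.7,0,0,0.3,0,4,0.2,-0.7,0,0,0.3,0,4,0.2,-0.7,0,0,0.3,0,2,0,-0.5,0,0,0.3,0,0,0,0,0,0]'

```text
time: 7.33
eef_pos: [619.1, 141.7, 9.8]
orientation: [-0.149, 1.565, 0.149]
ft_force: [0.5, 0.7, -0.0]
opening: 0.698
```

Run:
```python
from h import *
p=cam("wrist"); save(p,"w4"); print(cur(),monitor.state()["ft_force"])
```

```text
[[ -0.    -0.19   0.98 618.98]
 [  0.     0.98   0.19 141.69]
 [ -1.     0.     0.     9.73]
 [  0.     0.     0.     1.  ]] [ 0.47 -0.32  0.12]
```

View pics/w4.png

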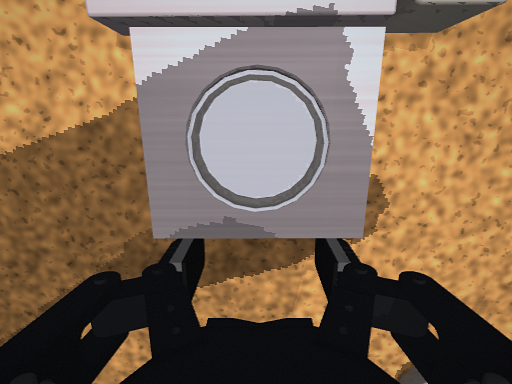

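The stage's edge at rows 13–15 is parallel to the plate's edge at row 26, with a gap of about 5 mm. I'll push on gently.

arm_command --deltas '[0.3,0,1.5,0,0,0,0,0.3,0,1.5,0,0,0,0,0.3,0,1.5,0,0,0,0,0.3,0,1,0,0,0,0,0.3,0,0,0,0,0,0,0.3,0,0,0,0,0,0]'

```text
time: 7.88
eef_pos: [618.3, 145.4, 9.7]
orientation: [-0.149, 1.566, 0.147]
ft_force: [2.3, -8.0, 2.2]
opening: 0.701
```

arm_command --deltas '[0.3,0,1,0,0,0,0,0.3,0,1,0,0,0,0,0.3,0,0,0,0,0,0,0.3,0,0,0,0,0,0,0.3,0,0,0,0,0,0,0.3,0,0,0,0,0,0]'

```text
time: 8.38
eef_pos: [618.3, 145.4, 9.7]
orientation: [-0.149, 1.566, 0.144]
ft_force: [4.0, -17.1, 2.8]
opening: 0.697
```

Run:
```python
from h import *
p=cam("wrist"); print(cur(),monitor.state()["ft_force"])
cv2.imwrite("pics/w5.png",cv2.resize(p["image"][:110,80:420],None,fx=2.3,fy=2.3,interpolation=cv2.INTER_CUBIC)[:,:,::-1])
```

```text
[[  0.    -0.19   0.98 618.27]
 [ -0.     0.98   0.19 145.47]
 [ -1.    -0.    -0.     9.71]
 [  0.     0.     0.     1.  ]] [  3.7  -16.67   2.87]
```

View pics/w5.png

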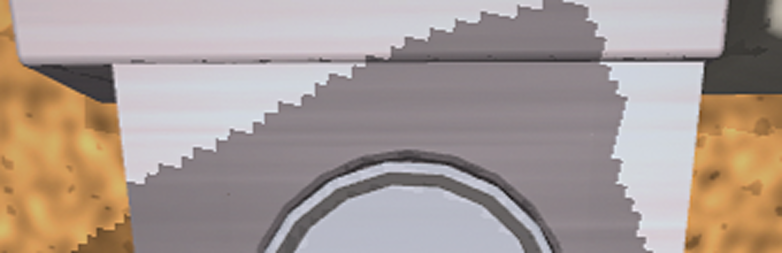

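The joint is closed along its whole length (the line at crop row 61, from left to right), and the dish is still seated. I'll back off, rise, and go to look at the pipettor.

Run:
```python
from h import *
T0=cur(); print(monitor.state()["joints"])
A=T0@np.block([[np.eye(3),np.array([[-210,-50,0]]).T],[np.zeros(3),1]])
d=np.radians(15); P=np.array([618,-138])-35*np.array([np.cos(d),np.sin(d)])
print(screw(Tm(np.radians(-75),np.r_[P,220]),15,A))
```

```text
[-0.02  0.66 -0.41  1.82  0.38  0.74 -0.46]
[  0.03 -17.16   5.98   5.71   0.01   0.01]
```

arm_command --deltas '[0.3,0,-5,0,0,0,0,0.3,0,-10,0,0,0,0,0.3,0,-15,0,0,0,0,0.3,0,-20,0,0,0,0,0.3,-30,0,0,0,0,0,0.3,-36,0,0,0,0,0,0.3,-36,0,0,0,0,0,0.3,-36,0,0,0,0,0,0.3,-36,0,0,0,0,0,0.3,-36,0,0,0,0,0]'

```text
time: 9.27
eef_pos: [626.8, 98.5, 221.5]
orientation: [-0.148, 1.566, 0.148]
ft_force: [1.2, -0.3, -0.1]
opening: 0.698
```

arm_command --deltas '[0.3,0,-17.2,6,5.7,0,0,0.3,0,-17.2,6,5.7,0,0,0.3,0,-17.2,6,5.7,0,0,0.3,0,-17.2,6,5.7,0,0,0.3,0,-17.2,6,5.7,0,0,0.3,0,-17.2,6,5.7,0,0,0.3,0,-17.2,6,5.7,0,0,0.3,0,-17.2,6,5.7,0,0,0.3,0,-17.2,6,5.7,0,0,0.3,0,-17.2,6,5.7,0,0,0.3,0,-17.2,6,5.7,0,0,0.3,0,-17.2,6,5.7,0,0,0.3,0,-17.2,6,5.7,0,0,0.3,0,-17.2,6,5.7,0,0,0.3,0,-17.2,6,5.7,0,0,0.3,0,0,0,0,0,0,0.3,0,0,0,0,0,0]'

```text
time: 10.68
eef_pos: [583.8, -146.9, 219.9]
orientation: [1.011, 1.323, -1.011]
ft_force: [-0.2, -0.3, -0.5]
opening: 0.704
```

Run:
```python
from h import *
p=cam("wrist"); save(p,"w6"); print(cur(),monitor.state()["joints"])
for k,z in dict(pipettor_mid=97,tube_a_cap=76,block=0).items():
    for r in place_of(k,p)[:3]: print(k,round(r["score"],2),np.array(r["point"]),onz(p,r["point"],z))
for c in ["scene","side"]:
    q=cam(c); 
    for k,z in dict(pipettor_mid=97,dish_rim=38,plate_mid=15,joint_near=15,joint_far=15).items():
        for r in place_of(k,q)[:1]: print(c,k,round(r["score"],2),onz(q,r["point"],z))
```

```text
[[   0.      0.96    0.27  584.47]
 [   0.      0.27   -0.96 -145.95]
 [  -1.      0.     -0.    219.9 ]
 [   0.      0.      0.      1.  ]] [ 0.26  0.32 -0.15  1.78  0.05  1.04 -1.21]
pipettor_mid 0.77 [150.1 259.9] [ 616.07 -138.51   97.  ]
tube_a_cap 0.77 [270.8 260.7] [ 478.78 -177.14   76.  ]
block 0.76 [192.2 259.3] [ 548.62 -156.37    0.  ]
scene pipettor_mid 0.56 [ 604.96 -136.57   97.  ]
scene dish_rim 0.88 [599.67 199.66  38.  ]
scene plate_mid 0.78 [611.84 204.94  15.  ]
scene joint_near 0.94 [547.31 240.08  15.  ]
scene joint_far 0.71 [641.1  261.68  15.  ]
side pipettor_mid 0.57 [ 622.41 -140.56   97.  ]
side dish_rim 0.78 [604.59 201.48  38.  ]
side plate_mid 0.79 [609.3  199.49  15.  ]
side joint_near 0.7 [548.86 236.53  15.  ]
side joint_far 0.85 [638.92 249.81  15.  ]
```

View pics/w6.png

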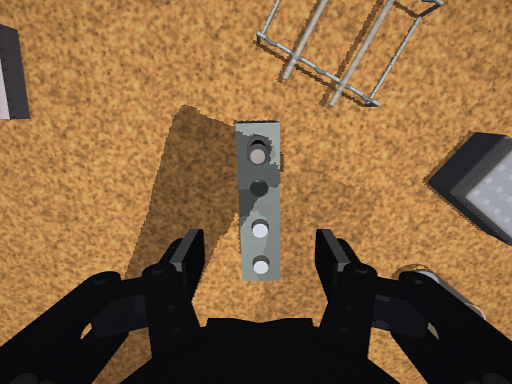

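The pipettor is at about (148,258), with the block aligned along the image column and the jaws centred on col 260. I'll descend and grip.

arm_command --deltas '[0.3,0,16.2,0.5,0,0,0,0.3,0,16.2,0.5,0,0,0,0.3,0,0,0,0,0,0,0.3,25,0,0,0,0,0,0.3,25,0,0,0,0,0,0.3,25,0,0,0,0,0,0.3,25,0,0,0,0,0,0.3,20,0,0,0,0,0,0.3,19,0,0,0,0,0,0.3,0,0,0,0,0,0,0.3,0,0,0,0,0,0]'

```text
time: 12.4
eef_pos: [615.3, -137.9, 80.3]
orientation: [1.01, 1.326, -1.011]
ft_force: [0.5, -0.5, 0.3]
opening: 0.701
```

Run:
```python
from h import *
print(cur(),monitor.state()["ft_force"])
p=cam("wrist"); save(p,"w7")
```

```text
[[  -0.      0.96    0.26  615.34]
 [   0.      0.26   -0.96 -137.89]
 [  -1.     -0.     -0.     80.31]
 [   0.      0.      0.      1.  ]] [ 0.48 -0.48  0.27]
```

View pics/w7.png

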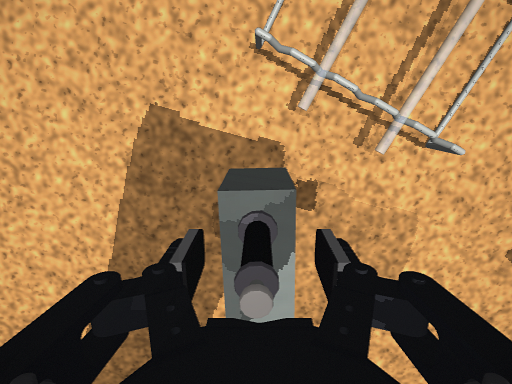

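The barrel, at rows 225–275 and col 257, is centred between the pads. Closing.

arm_command --deltas '[1,0,0,0,0,0,0,1,0,0,0,0,0,0,1,0,0,0,0,0,0,1,0,0,0,0,0,0,1,0,0,0,0,0,0,1,0,0,0,0,0,0,1,0,0,0,0,0,0,1,0,0,0,0,0,0,1,0,0,0,0,0,0,1,0,0,0,0,0,0]'

```text
time: 13.28
eef_pos: [616.4, -138.0, 81.6]
orientation: [1.01, 1.323, -1.009]
ft_force: [-1.5, 0.7, 7.4]
opening: 0.162
```

arm_command --deltas '[1,-5,0,0,0,0,0,1,-10,0,0,0,0,0,1,-12,0,0,0,0,0,1,-12,0,0,0,0,0,1,-12,0,0,0,0,0,1,-12,0,0,0,0,0,1,-15,0,0,0,0,0,1,-15,0,0,0,0,0,1,-15,0,0,0,0,0,1,-15,0,0,0,0,0,1,-15,0,0,0,0,0,1,-10,0,0,0,0,0,1,0,0,0,0,0,0,1,0,0,0,0,0,0,1,0,0,0,0,0,0]'

```text
time: 14.53
eef_pos: [615.6, -137.9, 228.1]
orientation: [1.01, 1.325, -1.01]
ft_force: [0.1, 0.2, -0.4]
opening: 0.16
```

Run:
```python
from h import *
T=cur(); print(T,monitor.state()["ft_force"],monitor.state()["opening"])
p=cam("wrist"); save(p,"w8")
qs=[cam(c) for c in ["scene","side"]]
for q in qs:
    for k in ["pipettor_tip","pipettor_mid"]:
        exp=(T@[-19+(89 if k.endswith("tip") else 0),0,0,1])[:3]
        print(k,"expect",pix(q,exp),[(round(r["score"],2),np.array(r["point"])) for r in place_of(k,q)[:2]])
c=[]
for q in qs:
    e=pix(q,(T@[0,0,0,1])[:3]).astype(int); c.append(cv2.resize(q["image"][max(e[0]-40,0):e[0]+40,e[1]-40:e[1]+40],(400,400),interpolation=cv2.INTER_CUBIC))
cv2.imwrite("pics/sc8.png",np.hstack(c)[:,:,::-1])
```

```text
[[  -0.      0.96    0.26  615.57]
 [   0.      0.26   -0.96 -137.87]
 [  -1.     -0.     -0.    228.05]
 [   0.      0.      0.      1.  ]] [ 0.14  0.16 -0.4 ] 0.1600037820131984
pipettor_tip expect [179.43 220.64] [(0.75, array([160. , 230.4])), (0.42, array([154.6, 158. ]))]
pipettor_mid expect [155.23 218.58] [(0.67, array([157.8, 222.4]))]
pipettor_tip expect [146.5  271.72] [(0.57, array([149.3, 268.7]))]
pipettor_mid expect [115.38 271.62] [(0.58, array([116.7, 272.1]))]
```

View pics/sc8.png

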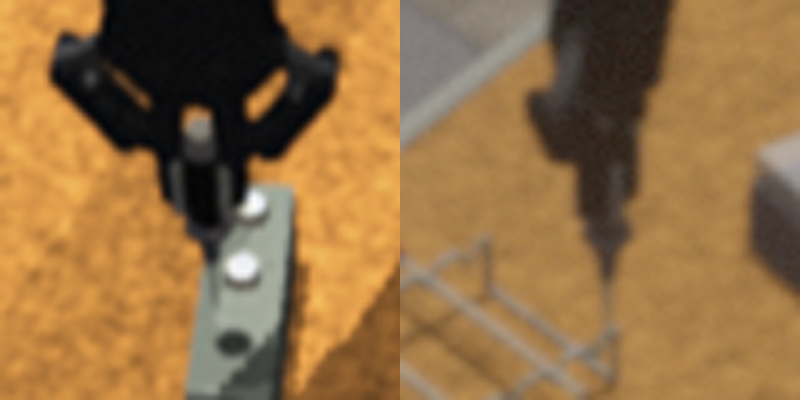

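The pipettor is held, straight, and drawn out. I'll plan the carry and the lean.

Run:
```python
from h import *
T0=cur(); th=np.radians(45)
B=Tm(np.radians(-75),[0,0,0]); B[:3,:3]=B[:3,:3]@R.from_rotvec([0,0,th]).as_matrix()
L=73.6
def tgt(z):
    T=B.copy(); T[:3,3]=np.array([607.5,200.5,z])-L*B[:3,0]; return T
T1=tgt(160); s=screw(T1,18); print(T1[:3,3],s)
E=np.eye(4);E[:3,:3]=R.from_rotvec(np.radians(s[3:])).as_matrix();E[:3,3]=s[:3]
T=T0.copy()
for i in range(18):
    T=T@E
    if i%3==2: print(T[:3,3],(T@[L,0,0,1])[:3])
print(B[:3,:3].T@[0,0,-1])
```

```text
[557.23 187.03 212.04] [  1.45   1.18 -18.28   0.02  -0.01   2.5 ]
[604.97 -84.05 224.13] [614.2  -81.54 151.15]
[594.65 -30.03 220.45] [613.   -25.07 149.34]
[584.81  24.13 217.33] [611.98  31.43 149.32]
[575.39  78.39 214.85] [610.9   87.9  151.09]
[566.3  132.73 213.05] [609.56 144.28 154.64]
[557.45 187.13 211.97] [607.71 200.52 159.9 ]
[ 0.71 -0.71  0.  ]
```

arm_command --deltas '[1,1.4,1.2,-18.3,0,0,2.5,1,1.4,1.2,-18.3,0,0,2.5,1,1.4,1.2,-18.3,0,0,2.5,1,1.4,1.2,-18.3,0,0,2.5,1,1.4,1.2,-18.3,0,0,2.5,1,1.4,1.2,-18.3,0,0,2.5,1,1.4,1.2,-18.3,0,0,2.5,1,1.4,1.2,-18.3,0,0,2.5,1,1.4,1.2,-18.3,0,0,2.5,1,1.4,1.2,-18.3,0,0,2.5,1,1.4,1.2,-18.3,0,0,2.5,1,1.4,1.2,-18.3,0,0,2.5,1,1.4,1.2,-18.3,0,0,2.5,1,1.4,1.2,-18.3,0,0,2.5,1,1.4,1.2,-18.3,0,0,2.5,1,1.4,1.2,-18.3,0,0,2.5,1,1.4,1.2,-18.3,0,0,2.5,1,1.4,1.2,-18.3,0,0,2.5,1,0,0,0,0,0,0,1,0,0,0,0,0,0]'

```text
time: 16.55
eef_pos: [564.9, 137.3, 214.7]
orientation: [1.319, 0.865, -0.507]
ft_force: [0.4, 0.2, -1.1]
opening: 0.159
```

Run:
```python
from h import *
T=cur(); s=monitor.state(); print(T,(T@[73.6,0,0,1])[:3],s["ft_force"],s["opening"],s["joints"])
p=cam("wrist")
for k,z in dict(dish_rim=38,plate_mid=15).items():
    for r in place_of(k,p)[:2]: print(k,round(r["score"],2),np.array(r["point"]),onz(p,r["point"],z))
print("tip exp",pix(p,(T@[73.6,0,0,1])[:3]),[(r["score"],np.array(r["point"])) for r in place_of("pipettor_tip",p)[:2]])
save(p,"w9")
```

```text
[[  0.6    0.76   0.26 564.87]
 [  0.15   0.21  -0.97 137.31]
 [ -0.78   0.62   0.02 214.74]
 [  0.     0.     0.     1.  ]] [609.18 148.09 156.96] [ 0.42  0.24 -1.09] 0.15894961859803314 [-0.03  0.06 -0.39  2.32  0.9   0.17 -2.57]
dish_rim 0.62 [225.  218.7] [607.84 197.27  38.  ]
tip exp [199.63 259.65] [(0.68, array([199.4, 258.4]))]
```

View pics/w9.png

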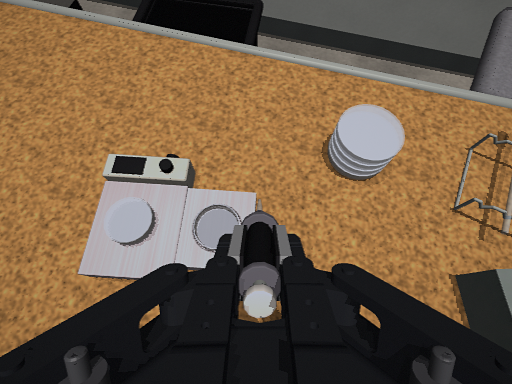

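The dish sits in its recess at about (226,217), and the joint at col 185 is closed. However, joint 6 has reached its limit with the tool leaning outward (0.17, against a minimum of 0.16). I'll lean the other way, with the pipettor's top away from the base.

```bash
cat >> h.py <<'E'
L=73.6
def tgt(z,th=-40,az=15,c=(607.5,200.5)):
    B=Tm(np.radians(az-90),[0,0,0]); B[:3,:3]=B[:3,:3]@R.from_rotvec([0,0,np.radians(th)]).as_matrix()
    B[:3,3]=np.array([*c,z])-L*B[:3,0]; return B
def path(s,n,k=3):
    E=np.eye(4);E[:3,:3]=R.from_rotvec(np.radians(s[3:])).as_matrix();E[:3,3]=s[:3]; T=cur()
    for i in range(n):
        T=T@E
        if i%k==k-1: print(T[:3,3],(T@[L,0,0,1])[:3])
E
python3 - <<'E'
from h import *
s=screw(tgt(170),20); print(s); path(s,20)
E
```

```text
[-0.54  5.67 -2.53 -0.02  0.05 -3.91]
[575.99 147.46 225.64] [608.03 155.02 159.81]
[588.56 158.76 233.57] [606.97 162.82 162.43]
[602.4  170.37 238.3 ] [606.41 170.76 164.81]
[616.85 182.12 239.61] [606.3  178.8  166.85]
[631.23 193.84 237.46] [606.56 186.94 168.46]
[644.84 205.36 231.93] [607.1  195.14 169.58]
```

arm_command --deltas '[1,-0.5,5.7,-2.5,0,0,-3.9,1,-0.5,5.7,-2.5,0,0,-3.9,1,-0.5,5.7,-2.5,0,0,-3.9,1,-0.5,5.7,-2.5,0,0,-3.9,1,-0.5,5.7,-2.5,0,0,-3.9,1,-0.5,5.7,-2.5,0,0,-3.9,1,-0.5,5.7,-2.5,0,0,-3.9,1,-0.5,5.7,-2.5,0,0,-3.9,1,-0.5,5.7,-2.5,0,0,-3.9,1,-0.5,5.7,-2.5,0,0,-3.9,1,0,0,0,0,0,0,1,0,0,0,0,0,0]'

```text
time: 17.75
eef_pos: [607.1, 168.0, 238.0]
orientation: [1.036, 1.269, -0.997]
ft_force: [-0.7, -0.0, -1.4]
opening: 0.162
```

Run:
```python
from h import *
print(cur(),monitor.state()["joints"])
s=screw(tgt(170),12); print(s); path(s,12)
```

```text
[[  0.05   0.97   0.25 607.15]
 [ -0.01   0.25  -0.97 168.03]
 [ -1.     0.05   0.02 238.01]
 [  0.     0.     0.     1.  ]] [ 0.02  0.37 -0.52  1.71  0.24  1.08 -1.9 ]
[-0.47  4.84 -2.64 -0.09  0.08 -3.56]
[619.24 179.32 239.03] [609.65 175.5  166.16]
[631.28 190.61 237.37] [608.7  183.76 167.66]
[642.76 201.79 233.1 ] [607.99 192.09 168.96]
[653.23 212.74 226.36] [607.5  200.47 170.02]
```

Back on track, and joint 6 has room now.

arm_command --deltas '[1,-0.5,4.8,-2.6,-0.1,0.1,-3.6,1,-0.5,4.8,-2.6,-0.1,0.1,-3.6,1,-0.5,4.8,-2.6,-0.1,0.1,-3.6,1,-0.5,4.8,-2.6,-0.1,0.1,-3.6,1,-0.5,4.8,-2.6,-0.1,0.1,-3.6,1,-0.5,4.8,-2.6,-0.1,0.1,-3.6,1,-0.5,4.8,-2.6,-0.1,0.1,-3.6,1,-0.5,4.8,-2.6,-0.1,0.1,-3.6,1,-0.5,4.8,-2.6,-0.1,0.1,-3.6,1,-0.5,4.8,-2.6,-0.1,0.1,-3.6,1,-0.5,4.8,-2.6,-0.1,0.1,-3.6,1,-0.5,4.8,-2.6,-0.1,0.1,-3.6,1,0,0,0,0,0,0,1,0,0,0,0,0,0]'

```text
time: 18.92
eef_pos: [652.3, 211.8, 225.8]
orientation: [0.537, 1.73, -1.528]
ft_force: [-0.7, -0.1, -0.8]
opening: 0.162
```

Run:
```python
from h import *
T=cur();print(T,(T@[L,0,0,1])[:3],monitor.state()["joints"],monitor.state()["opening"])
p=cam("wrist")
for k,z in dict(dish_rim=38).items():
    for r in place_of(k,p)[:2]: print(k,round(r["score"],2),np.array(r["point"]),onz(p,r["point"],z))
print("tip exp",pix(p,(T@[L,0,0,1])[:3]),[(r["score"],np.array(r["point"])) for r in place_of("pipettor_tip",p)[:2]])
s=screw(tgt(75),10); print(s); path(s,10)
```

```text
[[ -0.63   0.73   0.26 652.29]
 [ -0.17   0.2   -0.97 211.83]
 [ -0.76  -0.65  -0.   225.78]
 [  0.     0.     0.     1.  ]] [606.06 199.64 169.81] [-0.18  0.93 -0.44  0.96  0.15  2.   -1.87] 0.1621753407381203
dish_rim 0.9 [ 96.5 258. ] [603.37 200.91  38.  ]
tip exp [199.33 259.46] [(0.65, array([200.2, 260.5]))]
[ 7.38  6.35 -0.12  0.   -0.01  0.03]
[652.69 211.73 199.54] [606.76 199.56 143.33]
[652.85 212.18 170.33] [607.02 200.   114.05]
[653.06 212.64 141.13] [607.33 200.44  84.77]
```

Run:
```python
from h import *
s=screw(tgt(75,-37.5,15,(606,200.5)),10); print(s); path(s,10)
```

```text
[ 7.59  5.78 -0.15  0.   -0.01  0.28]
[651.13 211.41 200.16] [605.92 199.43 143.33]
[650.1  211.63 171.55] [605.71 199.83 114.04]
[649.47 211.96 142.94] [605.91 200.34  84.76]
```

arm_command --deltas '[1,7.6,5.8,-0.1,0,0,0.3,1,7.6,5.8,-0.1,0,0,0.3,1,7.6,5.8,-0.1,0,0,0.3,1,7.6,5.8,-0.1,0,0,0.3,1,7.6,5.8,-0.1,0,0,0.3,1,7.6,5.8,-0.1,0,0,0.3,1,7.6,5.8,-0.1,0,0,0.3,1,7.6,5.8,-0.1,0,0,0.3,1,7.6,5.8,-0.1,0,0,0.3,1,7.6,5.8,-0.1,0,0,0.3,1,0,0,0,0,0,0,1,0,0,0,0,0,0]'

```text
time: 20.07
eef_pos: [649.3, 211.8, 131.4]
orientation: [0.578, 1.701, -1.493]
ft_force: [-0.2, -0.2, -0.0]
opening: 0.163
```

Run:
```python
from h import *
T=cur();print(T,(T@[L,0,0,1])[:3],monitor.state()["joints"],monitor.state()["opening"])
p=cam("wrist"); save(p,"w12")
for k,z in dict(dish_rim=38).items():
    for r in place_of(k,p)[:2]: print(k,round(r["score"],2),np.array(r["point"]),onz(p,r["point"],z))
print("tip exp",pix(p,(T@[L,0,0,1])[:3]),[(r["score"],np.array(r["point"])) for r in place_of("pipettor_tip",p)[:2]])
for q in silhouettes("dish_rim",p)[:1]:
    c=max(cv2.findContours(q["mask"].astype(np.uint8),0,2)[0],key=cv2.contourArea)[:,0,::-1]
    X=np.array([onz(p,x,38)[:2] for x in c]); print("dish mask on z38",X.min(0),X.max(0),X.mean(0))
s=screw(tgt(57,-37.5,15,(606,200.5)),4); print(s); path(s,4,4)
```

```text
[[ -0.59   0.77   0.26 649.27]
 [ -0.16   0.21  -0.97 211.78]
 [ -0.79  -0.61  -0.   131.43]
 [  0.     0.     0.     1.  ]] [605.94 200.29  73.06] [-0.16  0.96 -0.44  1.08  0.19  1.81 -1.87] 0.1634160773379906
dish_rim 0.8 [164.4 262.7] [609.71 198.39  38.  ]
tip exp [199.32 259.47] [(0.77, array([201.4, 258.2]))]
dish mask on z38 [578.63 171.77] [644.44 229.41] [613.29 204.63]
[ 3.46  2.51 -0.05 -0.   -0.03 -0.02]
[649.26 212.11 115.4 ] [605.99 200.49  57.01]
```

arm_command --deltas '[1,3.2,2.8,0,0,0,0,1,3.2,2.8,0,0,0,0,1,3.2,2.8,0,0,0,0,1,3.2,2.8,0,0,0,0,1,0,0,0,0,0,0,1,0,0,0,0,0,0,1,0,0,0,0,0,0,1,0,0,0,0,0,0,1,0,0,0,0,0,0,1,0,0,0,0,0,0]'

```text
time: 21.1
eef_pos: [650.6, 212.2, 115.1]
orientation: [0.579, 1.7, -1.492]
ft_force: [0.6, 0.3, -1.1]
opening: 0.162
```

Run:
```python
from h import *
T=cur(); t=(T@[L,0,0,1])[:3]; s=monitor.state(); print(t,np.degrees(np.arccos(-T[2,0])),s["opening"],s["ft_force"],np.abs(s["dq"]).max())
for c in ["wrist","scene","side"]:
    p=cam(c)
    print(c,"tip exp",pix(p,t),[(round(r["score"],2),np.array(r["point"])) for r in place_of("pipettor_tip",p)[:1]],
     "dish exp",pix(p,[607.5,200.5,38]),[(round(r["score"],2),np.array(r["point"]),onz(p,r["point"],38)) for r in place_of("dish_rim",p)[:1]])
```

```text
[607.35 200.75  56.72] 37.45563634106908 0.16166201394292232 [ 0.64  0.31 -1.08] 0.0018854703501650556
wrist tip exp [199.32 259.47] [(0.61, array([198.8, 257.5]))] dish exp [181.2  259.81] [(0.95, array([182.7, 260.8]), array([605.74, 199.15,  38.  ]))]
scene tip exp [238.23 348.37] [] dish exp [242.16 347.05] [(0.39, array([239.8, 351.1]), array([597.02, 208.72,  38.  ]))]
side tip exp [272.4  180.65] [(0.5, array([270., 177.]))] dish exp [277.29 182.01] [(0.81, array([278.3, 180.4]), array([608.54, 204.29,  38.  ]))]
```

```bash
python3 -c "
from h import *
print(order.finish_job())"
```

```text
the job is handed in; nothing more can be done
None
```

The job is handed in at about 21 s of the 56 s allowed; it reports no verdict, so the result rests on my own checks.

**Plate:** I pushed the loose plate square against the stage with two fingertips, pressing at about 17 N at the end. The close-up then showed a closed joint along its whole length, with the dish in its recess. A later wrist picture, taken after I had backed off, showed the same.

**Pipettor:** I drew it out of the block and first leaned it outward. That ran joint 6 to its limit, so I leaned it the other way, with the top away from the base.

**Final pose:**

| Check | Measured | Allowed |
|---|---|---|
| Lean off upright | 37.5° | 31–59° |
| Tip above the dish rim | about 19 mm | 4–40 mm |
| Tip from the dish centre | about 2 mm by the wrist camera | 15 mm |

- **Tip position:** the tip position is worked out from the tool pose. The wrist camera agreed with it to about 2 pixels.
- **Grip:** the gripper opening was steady on the barrel, the wrist force was only about 1 N, and the arm was still.
- **Lean:** 37.5° is on the shallow side of half-way, kept there by joint 6's limit.

**What disagreed or was not checked:**
- **Far cameras:** the side camera put the dish about 4 mm from my estimate. The scene camera, with a low score of 0.39, put it about 13 mm away and did not find the tip. I relied on the wrist view.
- **Final look:** I had used all 12 pictures, so I did not view the final pose by eye.

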